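# Open the hooded carrier, reseat its plates on their pins and load a piston on each

## Task

The adaptor plates in the hooded carrier have slid off their locating pins: lever the hood up with the pry blade (blade under the raised edge of the hood at the carrier's right-hand end), swing it wide open with the blade so that it stays open, and lay the blade back on the bench about where it lay. Nudge every plate in the carrier along its bay, without picking it up, until its hole drops over the pin and it lies flat on the deck, and stand one piston from the wooden tray upright on every plate, centred over the hole. Leave the wrench, the sealant tube and the spur gear alone.

Things in the scene. Friction and masses are not known exactly. Their poses are not given: they have to be found in the camera images.
- carrier: fixed dark steel base, 190 (x, -85 to +105 mm) x 312 (y) x 24 mm; origin on the bench under the middle pin, +x away from the robot to the hinge, +y to the left. Flat deck 24 mm above the bench, with three bays 98 mm apart along y, each with a pin in its middle; ribs between them, 6 mm wide and 12 mm high, guide a plate along x with 2 mm play each side. The deck's front edge is free
- hood (a joint): angle of the grey sheet-steel hood (183 x 316 x 40 mm, no handle, 0.25 kg) hinged along the carrier's rear edge: 0 shut, grows as the front rises, 1.57 upright, stop at 1.85. The stiff hinge (0.3 N m friction) holds it where it is left; lifting it with the blade takes about 4 N. Upright, it stands wholly behind the hinge line
- hood_hinge (a point): middle of the hood's hinge axis, which runs along the carrier's y at deck height (24 mm above the bench), 105 mm behind the middle pin
- pry_gap (a point): middle of the blade's gap at the carrier's right (-y) end, in the hood's end wall (3 mm thick); fixed point, 155 mm before the hinge line, 21 mm above the deck. Gap 50 mm long (x), 13 mm high: from a sill 15 mm above the deck to the wall's edge, 28 mm above it when shut (wall cut open below that edge). The blade goes in level along +y, 25 mm deep; the space inside at that height is free
- pin_1 (a point): foot, at deck height, of the fixed brass pin in the left (+y) bay: 16 mm thick, 7 mm high, tapered top. Each bay has four stop posts (8 mm thick, 12 mm high), 68 mm before and behind its pin and 38 mm to either side; between them both ends of the bay are open for a finger
- pin_2 (a point): the same for the pin of the middle bay
- pin_3 (a point): the same for the pin of the right (-y) bay
- plate_1: aluminium adaptor plate 76 (its x) x 88 (its y) x 9 mm, 0.25 kg, 24 mm through hole in its centre, four bolt-hole marks; origin: centre of its underside. Starts in one of the three bays, tipped on top of that bay's pin, low edge on the deck, 12 to 22 mm too far forward or back along the carrier's x. Two or three plates are present (absent: None)
- plate_2: aluminium adaptor plate 76 (its x) x 88 (its y) x 9 mm, 0.25 kg, 24 mm through hole in its centre, four bolt-hole marks; origin: centre of its underside. Starts in one of the three bays, tipped on top of that bay's pin, low edge on the deck, 12 to 22 mm too far forward or back along the carrier's x. Two or three plates are present (absent: None)
- plate_3: aluminium adaptor plate 76 (its x) x 88 (its y) x 9 mm, 0.25 kg, 24 mm through hole in its centre, four bolt-hole marks; origin: centre of its underside. Starts in one of the three bays, tipped on top of that bay's pin, low edge on the deck, 12 to 22 mm too far forward or back along the carrier's x. Two or three plates are present (absent: None)
- pry_blade: pry blade, 155 mm long, 0.14 kg, lying at the right, tip roughly to the robot's left: black handle 24 wide x 26 high mm from -60 to +25 mm along its x, then a flat steel blade 28 wide x 4 thick mm to the tip at +95 mm, its middle 13 mm above the handle's underside; origin under the handle at the place to grip it, z up
- tray: fixed open wooden tray at the robot's left, 119 (its x) x 228 (its y) x 36 mm, walls 9 mm, floor 6 mm thick; origin under its centre. Three pistons stand in it in a row 68 mm apart; its long side points roughly away from the robot
- wrench_17: combination wrench, 232 mm, lying at the right; leave alone
- sealant_tube: white and red sealant tube, 130 mm, at the left; leave alone
- piston_1: bare piston, standing upright in the wooden tray at the start: 62 mm across, 54 mm high, 0.21 kg, flat closed crown on top; origin at the centre of its underside. Three pistons, all alike; those not needed stay in the tray
- piston_2: bare piston, standing upright in the wooden tray at the start: 62 mm across, 54 mm high, 0.21 kg, flat closed crown on top; origin at the centre of its underside. Three pistons, all alike; those not needed stay in the tray
- piston_3: bare piston, standing upright in the wooden tray at the start: 62 mm across, 54 mm high, 0.21 kg, flat closed crown on top; origin at the centre of its underside. Three pistons, all alike; those not needed stay in the tray
- spur_gear: spur gear lying flat, 68 mm across, 18 mm high, between the timber block and the tray; leave alone

How it is judged (in metres and radians):
On the way, in this order (a step that is already met when the one before it is completed fails the run):
1. the hood is levered up by the blade, not by the fingers (value of joint hood between 0.15 and 1.1 rad and contact force between pry_blade and hood above 0.3 N and contact force between the fingers and hood below 0.3 N), for 0.1 s.
2. the hood is swung wide open (value of joint hood above 1.25 rad), for 0.2 s.
At the end, for the whole second after the job is handed in: hood open more than 1.25 rad; the blade on the bench within 100 mm of where it lay; every plate present within 7 mm of a pin's axis, its underside less than 3 mm above the deck, tilted less than 0.05 rad; on every plate a piston standing upright within 16 mm of the plate's centre; all at rest (value of joint hood above 1.25 rad and distance of pry_blade from where it was at the start of the episode below 0.1 m and height (world z) of pry_blade below 0.01 m and linear speed of each of pry_blade, plate_1, plate_2, plate_3 below 0.02 m/s and (horizontal distance between plate_1 and pin_1 below 0.007 m or horizontal distance between plate_1 and pin_2 below 0.007 m or horizontal distance between plate_1 and pin_3 below 0.007 m) and height (world z) of each of plate_1, plate_2, plate_3 below 0.027 m and angle between each of plate_1, plate_2, plate_3's own z axis and vertical below 0.05 rad and (horizontal distance between plate_2 and pin_1 below 0.007 m or horizontal distance between plate_2 and pin_2 below 0.007 m or horizontal distance between plate_2 and pin_3 below 0.007 m) and (horizontal distance between plate_3 and pin_1 below 0.007 m or horizontal distance between plate_3 and pin_2 below 0.007 m or horizontal distance between plate_3 and pin_3 below 0.007 m) and ((horizontal distance between piston_1 and plate_1 below 0.016 m and height (world z) of piston_1 between 0.029 and 0.038 m and angle between piston_1's own z axis and vertical below 0.06 rad and linear speed of piston_1 below 0.02 m/s) or (horizontal distance between piston_2 and plate_1 below 0.016 m and height (world z) of piston_2 between 0.029 and 0.038 m and angle between piston_2's own z axis and vertical below 0.06 rad and linear speed of piston_2 below 0.02 m/s) or (horizontal distance between piston_3 and plate_1 below 0.016 m and height (world z) of piston_3 between 0.029 and 0.038 m and angle between piston_3's own z axis and vertical below 0.06 rad and linear speed of piston_3 below 0.02 m/s)) and ((horizontal distance between piston_1 and plate_2 below 0.016 m and height (world z) of piston_1 between 0.029 and 0.038 m and angle between piston_1's own z axis and vertical below 0.06 rad and linear speed of piston_1 below 0.02 m/s) or (horizontal distance between piston_2 and plate_2 below 0.016 m and height (world z) of piston_2 between 0.029 and 0.038 m and angle between piston_2's own z axis and vertical below 0.06 rad and linear speed of piston_2 below 0.02 m/s) or (horizontal distance between piston_3 and plate_2 below 0.016 m and height (world z) of piston_3 between 0.029 and 0.038 m and angle between piston_3's own z axis and vertical below 0.06 rad and linear speed of piston_3 below 0.02 m/s)) and ((horizontal distance between piston_1 and plate_3 below 0.016 m and height (world z) of piston_1 between 0.029 and 0.038 m and angle between piston_1's own z axis and vertical below 0.06 rad and linear speed of piston_1 below 0.02 m/s) or (horizontal distance between piston_2 and plate_3 below 0.016 m and height (world z) of piston_2 between 0.029 and 0.038 m and angle between piston_2's own z axis and vertical below 0.06 rad and linear speed of piston_2 below 0.02 m/s) or (horizontal distance between piston_3 and plate_3 below 0.016 m and height (world z) of piston_3 between 0.029 and 0.038 m and angle between piston_3's own z axis and vertical below 0.06 rad and linear speed of piston_3 below 0.02 m/s))); the robot touches nothing.
It fails at once if a bystander is moved by more than 30 mm (distance of any of wrench_17, sealant_tube, spur_gear from where it was at the start of the episode above 0.03 m).
It fails at once if a plate is lifted instead of slid (height (world z) of any of plate_1, plate_2, plate_3 above 0.059 m).
Of plate_1, plate_2, plate_3 only 2 to 3 are there at a start; the rules pass over those that are not, and their reading is None.
At some moment in a run one of plate_1, plate_2, plate_3 may be knocked a few centimetres aside while the robot is not near it.
It also fails if it takes over 210 s, if anything falls off the work surface, if the arm or the gripper's body presses on something with over 40 N, if the wrist force passes 120 N, or if a joint passes its speed limit or range.

## Robot

A 7-joint arm with a two-finger parallel gripper is mounted at the origin on a cart in front of the work surface, level with it; the furniture and walls round the work are solid. World frame = base frame: x ahead of the robot, y to its left, z up, the work surface at z = 0. Lengths are in mm, angles in rad, forces in N, time in s.
With the tool pointing down it reaches from about 425 to 875 mm from the base axis. Payload 9.9 kg.
Tool frame: the origin (TCP) lies at the very end of the fingers, on their centre line; the grasp point (between the pads) lies 19 mm behind it; y points along the fingers, z is the direction in which the jaws open and shut, and the axes are right-handed (so a half turn about y gives the same grasp; the last joint's range is limited). The gripper opens to 85 mm and grips with 20 to 120 N. Pads are 22 mm wide; open, the fingers measure 114 mm over their backs; the gripper's body (76 mm by 85 mm) begins 54 mm behind the grasp point. The pads swing forward as they close: fully open they stand 13 mm farther back than shut.
Start: joints at [-1.314, 0.576, 0.025, 1.437, -0.015, 1.129, -0.057], TCP at [225.606, 636.185, 231.289] pointing down, gripper open.
Joint ranges: [-2.76, 2.76], [-0.34, 2.15], [-1.52, 1.57], [0.19, 2.46], [-1.09, 4.23], [0.17, 1.99], [-2.82, 2.82]. Speed limits (rad/s): [2.22, 2.22, 3.01, 3.01, 3.14, 3.14, 3.14].

## Interface

Orientations are given as [roll, pitch, yaw] about the fixed x, y, z axes, in that order (R = Rz(yaw) Ry(pitch) Rx(roll)).
In Python, from cell import * gives the robot as it stands. The module is installed in compiled form; this text tells all that it offers.
- The arm moves only by the shell command python3 -m handwheel 'ROWS' [FORCE]. ROWS is JSON, one flat list of numbers, 5 for each row, row after row: the closure, from 0 (fully open) to 1 (shut), then the shift along the tool's x, y, z in m, then the turn about the tool's y in rad. A call has 1 to 10 rows; each row is the pose to reach, as a shift and turn from the pose commanded when the call began, along the tool's axes at that moment; what a row does not reach only later rows make up. A row lasts 1/8 s, in which the tool goes at most 62.5 mm and 10.7 degrees, less where a joint would pass 70% of its speed; a pose out of reach is approached as far as the arm can. A call with a gripper value outside its range is refused whole. The fingers move at their own pace and stop on an object; FORCE is the grip in N (left out, the last holds). Time passes only in rows, so rows that repeat a pose let the fingers close. It gives the time, the measured TCP pose, the force and the opening at its end, in the units of the state.
- observe(): the state, without advancing time (a new reading comes with each control period).
- snapshot(name): name is "scene" or "top"; returns (picture, depth): 420x560x3 uint8, blue, green, red; 420x560 float32, mm along the optical axis (not along the pixel's ray), 0 where there is no reading.
- calibration(name): a dict with "K" (3x3 intrinsics, pixels), "pose" (4x4, takes a point from camera to world coordinates). Camera axes: x right, y up, looking along -z (the intrinsics and any distortion apply to the point x, -y, -z); pixel columns grow to the right and rows downward; lengths in mm; the calibration is good to about 2 mm. A picture is of the moment at which its call begins. calibration takes no time and is no camera call.
- job_done(): hands the job in, once; it reports no verdict.
The state is a dict: "t": time; "q": joint angles; "dq": joint speeds; "joint_efforts": joint torques, N m; "tool_pos": TCP position; "tcp_rot": TCP orientation; "force": force on the tool from outside, world axes, zero at the start; "torque": the same for the moment, N m; "grip_width": finger opening in mm.
Only numpy, scipy, OpenCV 4.12 (cv2) and the standard library are available. Lean on these libraries where they do the work, as an engineer would, in place of code of your own. Each camera call takes 0.05 s, during which the arm holds its last target. There are 200 camera calls.

## Working session

There is one attempt and no reset: what is moved stays moved. The work goes in short steps, Python scripts to look and compute and a shell command to move; the robot and the scene stay as the last step left them, time stands still between calls to the robot, and variables do not carry over. Pictures are saved under pics/ and viewed, about 12 in all and at most 16, crops included, and the job is handed in when it is done.

```bash
mkdir -p pics; cat > h.py <<'E'
from cell import *
import numpy as np, cv2
def snap(n,f):
    p,d=snapshot(n); cv2.imwrite('pics/'+f+'.png',p); np.savez('pics/'+f+'.npz',p=p,d=d); return p,d
def cloud(n,d):
    c=calibration(n);K=np.array(c['K']);T=np.array(c['pose'])
    v,u=np.mgrid[0:d.shape[0],0:d.shape[1]]
    x=(u-K[0,2])/K[0,0]*d; y=(v-K[1,2])/K[1,1]*d
    P=np.stack([x,-y,-d],-1)
    return P@T[:3,:3].T+T[:3,3]
def ray(n,u,v,z):
    c=calibration(n);K=np.array(c['K']);T=np.array(c['pose'])
    r=T[:3,:3]@np.array([(u-K[0,2])/K[0,0],-(v-K[1,2])/K[1,1],-1]);o=T[:3,3]
    return o+r*(z-o[2])/r[2]
E
python3 - <<'E'
from h import *
for n in('scene','top'):
    snap(n,n+'0'); print(calibration(n))
o=observe();print(o)
E
```

```text
{'K': array([[502.38851892,   0.        , 277.21561901],
       [  0.        , 502.38851892, 211.07933557],
       [  0.        ,   0.        ,   1.        ]]), 'pose': array([[ 8.82719021e-01,  2.24029238e-01, -4.13059355e-01,
        -1.30656750e+02],
       [-4.69837693e-01,  4.35237365e-01, -7.67998033e-01,
        -1.26925644e+03],
       [ 7.72485095e-03,  8.71997326e-01,  4.89449681e-01,
         8.73921368e+02],
       [ 0.00000000e+00,  0.00000000e+00,  0.00000000e+00,
         1.00000000e+00]])}
{'K': array([[429.44965093,   0.        , 272.36335178],
       [  0.        , 429.44965093, 211.73913184],
       [  0.        ,   0.        ,   1.        ]]), 'pose': array([[-9.65184937e-02,  9.74562306e-01, -2.02268365e-01,
         2.92765265e+02],
       [-9.95319139e-01, -9.35033191e-02,  2.44323616e-02,
         1.62514252e+01],
       [ 4.89809528e-03,  2.03679749e-01,  9.79025315e-01,
         1.35163697e+03],
       [ 0.00000000e+00,  0.00000000e+00,  0.00000000e+00,
         1.00000000e+00]])}
{'t': 0.1, 'q': array([-1.31377998,  0.57647152,  0.02483227,  1.43782917, -0.01499305,
        1.12896966, -0.05648321]), 'dq': array([-0.00058093, -0.00186137,  0.00099948, -0.00189531, -0.00032153,
       -0.00313035,  0.00215847]), 'joint_efforts': array([ 7.93198269e-03, -7.67299747e+01,  2.25843251e+00, -2.86602706e+01,
        1.58735487e-02,  8.63310794e-03, -2.46867955e-05]), 'tool_pos': array([225.47657029, 635.80406822, 230.51091989]), 'tcp_rot': array([-1.57228778e+00, -7.50225632e-05, -3.40751438e-01]), 'force': array([-0.48588801, -0.72127146, -0.32372848]), 'torque': array([-0.04363979, -0.00367301, -0.02067725]), 'grip_width': 85.06758375776671}
```

View pics/top0.png

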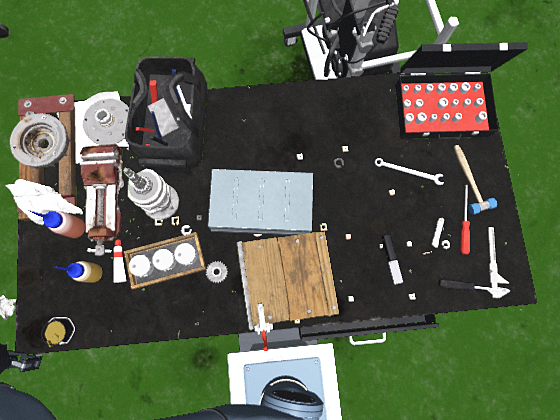

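View pics/scene0.png

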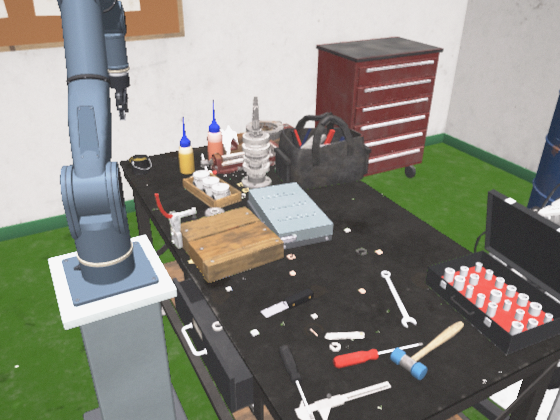

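```bash
python3 - <<'E'
from h import *
a=np.load('pics/top0.npz');b=np.load('pics/scene0.npz')
t=cloud('top',a['d']);s=cloud('scene',b['d'])
c1=cv2.resize(a['p'][215:305,360:520],(800,450),interpolation=cv2.INTER_CUBIC)
c2=cv2.resize(b['p'][280:420,240:400],(400,350),interpolation=cv2.INTER_CUBIC)
c3=cv2.resize(a['p'][150:340,195:350],(400,490)[:2],interpolation=cv2.INTER_CUBIC)
im=np.zeros((600,800,3),np.uint8); im[:300]=cv2.resize(c1,(800,300)) if 0 else cv2.resize(a['p'][225:300,370:520],(800,300))
im[300:,:400]=cv2.resize(b['p'][285:345,250:330],(400,300)); im[300:,400:]=cv2.resize(b['p'][170:260,230:350],(400,300))
cv2.imwrite('pics/crop1.png',im)
def q(n,P,L):
    for u,v in L: print(n,(u,v),P[v,u].round(0))
q('top',t,[(386,240),(390,248),(394,264),(398,278),(350,250),(450,285),(457,287),(490,292),(300,250),(260,250),(240,245),(330,310),(261,315),(212,172),(311,174),(312,230),(210,227),(261,200),(142,262),(164,259),(187,253),(216,271),(155,190),(120,262),(82,268)])
q('scene',s,[(275,308),(300,299),(288,303),(290,360)])
E
```

```text
top (386, 240) [ 444. -361.   23.]
top (390, 248) [ 417. -369.   25.]
top (394, 264) [ 368. -377.   14.]
top (398, 278) [ 324. -385.    8.]
top (350, 250) [ 426. -250.   -4.]
top (450, 285) [ 288. -536.   22.]
top (457, 287) [ 280. -556.   23.]
top (490, 292) [ 255. -662.    6.]
top (300, 250) [434. -87.  64.]
top (260, 250) [446.  32.  62.]
top (240, 245) [469.  92.  41.]
top (330, 310) [ 250. -156.   59.]
top (261, 315) [257.  46. 111.]
top (212, 172) [702. 159.  67.]
top (311, 174) [ 668. -148.   60.]
top (312, 230) [ 501. -137.    1.]
top (210, 227) [533. 180.  44.]
top (261, 200) [599.  15.  64.]
top (142, 262) [444. 388.  58.]
top (164, 259) [447. 322.  60.]
top (187, 253) [458. 252.  60.]
top (216, 271) [401. 176.   2.]
top (155, 190) [623. 305. 199.]
top (120, 262) [455. 467.  18.]
top (82, 268) [435. 536. 131.]
scene (275, 308) [ 347. -373.   15.]
scene (300, 299) [ 415. -386.   28.]
scene (288, 303) [ 382. -380.   23.]
scene (290, 360) [ 287. -559.   27.]
```

View pics/crop1.png

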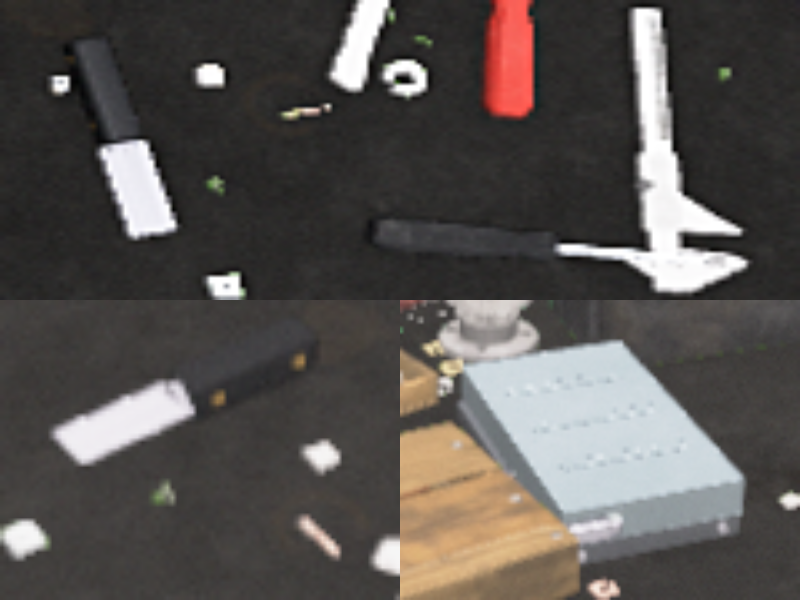

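```bash
cat >> h.py <<'E'
def rect(P):
    r=cv2.minAreaRect(P[:,:2].astype(np.float32)); return r
E
python3 - <<'E'
from h import *
for n in('top','scene'):
    a=np.load(f'pics/{n}0.npz');P=cloud(n,a['d']);p=a['p'];ok=a['d']>0
    print(n,'bench z',np.median(P[...,2][ok&(P[...,0]>450)&(P[...,0]<600)&(P[...,1]<-200)&(P[...,1]>-330)]))
    X,Y,Z=P[...,0],P[...,1],P[...,2]
    m=ok&(X>490)&(X<730)&(Y>-200)&(Y<220)&(abs(Z-64)<7)&(p[...,0].astype(int)>p[...,2].astype(int)+5)
    m=cv2.morphologyEx(m.astype(np.uint8),cv2.MORPH_OPEN,np.ones((5,5)))
    c=max(cv2.findContours(m,0,2)[0],key=cv2.contourArea)[:,0]
    q=np.array([ray(n,u,v,64) for u,v in c]);r=rect(q);print('hood',r,cv2.boxPoints(r).round(1).tolist(),'z',np.median(Z[m>0]))
    b=ok&(X>290)&(X<480)&(Y<-330)&(Y>-420)
    g=p.max(-1)
    for nm,mm,z in(('steel',b&(g>130),15),('handle',b&(g<110)&(Z>16),26)):
        k,l,st,_=cv2.connectedComponentsWithStats(mm.astype(np.uint8));i=1+np.argmax(st[1:,4])
        v,u=np.where(l==i);q=np.array([ray(n,*w,z) for w in zip(u,v)]);r=rect(q)
        print(nm,st[i,4],q.mean(0).round(1),r,cv2.boxPoints(r).round(0).tolist(),'z',np.median(Z[l==i]))
    m=ok&(X>380)&(X<520)&(Y>210)&(Y<430)&(Z>52)&(Z<68)&(g>150)
    k,l,st,_=cv2.connectedComponentsWithStats(m.astype(np.uint8))
    for i in range(1,k):
        if st[i,4]>60:
            cs=cv2.findContours((l==i).astype(np.uint8),0,2)[0][0][:,0]
            q=np.array([ray(n,*w,60) for w in cs]);print('piston',st[i,4],q[:,:2].mean(0),cv2.minEnclosingCircle(q[:,:2].astype(np.float32)),np.median(Z[l==i]))
    # block
    m=ok&(X>200)&(X<540)&(Y>-200)&(Y<120)&(abs(Z-62)<8)&(p[...,2].astype(int)>p[...,0].astype(int)+15)
    v,u=np.where(cv2.erode(m.astype(np.uint8),np.ones((3,3))));q=P[v,u];print('block',cv2.boxPoints(rect(q)).round(0).tolist(),np.percentile(q[:,2],[5,50,95]))
E
```

```text
top bench z 0.16844107484735105
hood ((602.30517578125, 15.424530029296875), (315.68511962890625, 183.59500122070312), 82.16104125976562) [[489.79998779296875, -128.39999389648438], [671.7000122070312, -153.5], [714.7999877929688, 159.3000030517578], [532.9000244140625, 184.3000030517578]] z 64.17272024190811
steel 213 [ 343.9 -378.1   15. ] ((343.89642333984375, -378.0975646972656), (71.8894271850586, 27.900680541992188), 6.2323222160339355) [[307.0, -368.0], [310.0, -396.0], [381.0, -388.0], [378.0, -360.0]] z 14.900954739638337
handle 219 [ 421.2 -367.    26. ] ((421.6703796386719, -366.7077941894531), (83.45458221435547, 26.618141174316406), 5.545915126800537) [[379.0, -357.0], [381.0, -384.0], [464.0, -376.0], [462.0, -349.0]] z 24.943070295447797
piston 335 [457.54513906 255.99326613] ((458.65008544921875, 258.6736145019531), 31.249692916870117) 59.20049401111987
piston 335 [446.88697816 322.53691097] ((447.4102783203125, 325.34014892578125), 31.147693634033203) 58.72260101483698
piston 343 [438.95079871 399.78010731] ((436.3496398925781, 395.133544921875), 31.662445068359375) 
[... 411 characters left out ...]
2422]] z 66.19973577199687
steel 241 [ 344.9 -375.3   15. ] ((347.1031494140625, -375.1317443847656), (76.59832000732422, 33.16903305053711), 7.044792652130127) [[307.0, -363.0], [311.0, -396.0], [387.0, -387.0], [383.0, -354.0]] z 16.67141691781194
handle 239 [ 418.5 -374.1   26. ] ((418.7486267089844, -375.2578430175781), (87.80978393554688, 33.64714813232422), 6.826832294464111) [[373.0, -364.0], [377.0, -397.0], [464.0, -387.0], [460.0, -353.0]] z 26.67867649005393
piston 376 [444.76283166 295.48692103] ((444.77886962890625, 320.0568542480469), 108.1888198852539) 60.73295507665438
block [[227.0, 71.0], [238.0, -187.0], [482.0, -177.0], [471.0, 81.0]] [58.09053735 62.3962916  66.30229676]
```

```bash
cat >> h.py <<'E'
def psi():
    return observe()['tcp_rot'][2]
def go(*targets):
    o=observe();p=o['tool_pos'];a=o['tcp_rot'][2]
    for t in targets:
        d=np.array(t[:3])-p;b=t[3]
        x=d[0]*np.cos(a)+d[1]*np.sin(a);z=-d[0]*np.sin(a)+d[1]*np.cos(a)
        print(t,'-> x %.4f y %.4f z %.4f turn %.3f'%(x/1e3,-d[2]/1e3,z/1e3,a-b),'dist %.0f'%np.linalg.norm(d))
O=np.array([589.1,17.2]);YAW=-0.137
def C(x,y): # carrier to world
    c,s=np.cos(YAW),np.sin(YAW); return O+[c*x-s*y,s*x+c*y]
def toC(x,y):
    c,s=np.cos(YAW),np.sin(YAW); d=np.array([x,y])-O; return np.array([c*d[0]+s*d[1],-s*d[0]+c*d[1]])
E
python3 - <<'E'
from h import *
go((340,560,330,-.341),(560,150,330,-.341),(530,-150,330,-.1),(404,-369,150,.127))
print(C(-50,-157))
E
```

```text
(340, 560, 330, -0.341) -> x 0.1333 y -0.0995 z -0.0332 turn 0.000 dist 170
(560, 150, 330, -0.341) -> x 0.4776 y -0.0995 z -0.3461 turn 0.000 dist 598
(530, -150, 330, -0.1) -> x 0.5496 y -0.0995 z -0.6389 turn -0.241 dist 849
(404, -369, 150, 0.127) -> x 0.5041 y 0.0805 z -0.8874 turn -0.468 dist 1024
[ 518.12671217 -131.50034437]
```

```bash
python3 -m handwheel '[0,0.13,-0.1,-0.033,0, 0,0.13,-0.1,-0.033,0, 0,0.13,-0.1,-0.033,0, 0,0.48,-0.1,-0.346,0, 0,0.48,-0.1,-0.346,0, 0,0.48,-0.1,-0.346,0, 0,0.48,-0.1,-0.346,0, 0,0.48,-0.1,-0.346,0, 0,0.48,-0.1,-0.346,0, 0,0.48,-0.1,-0.346,0]'; python3 - <<'E'
from h import *
go((530,-150,330,-.1),(404,-369,130,.127))
E
```

```text
t: 1.35
tool_pos: [547.5, 175.9, 331.1]
tcp_rot: [-1.571, 0.0, -0.341]
force: [0.4, 0.2, -0.5]
grip_width: 85.3
(530, -150, 330, -0.1) -> x 0.0924 y 0.0011 z -0.3130 turn -0.241 dist 326
(404, -369, 130, 0.127) -> x 0.0467 y 0.2011 z -0.5615 turn -0.468 dist 598
```

```bash
python3 -m handwheel '[0,0.09,0,-0.29,-0.24, 0,0.09,0,-0.29,-0.24, 0,0.09,0,-0.29,-0.24, 0,0.09,0,-0.29,-0.24, 0,0.09,0,-0.29,-0.24, 0,0.04,0.1,-0.54,-0.468, 0,0.04,0.1,-0.54,-0.468, 0,0.04,0.1,-0.54,-0.468, 0,0.04,0.1,-0.54,-0.468, 0,0.04,0.1,-0.54,-0.468]';python3 -m handwheel '[0,0,0,0,0,0,0,0,0,0,0,0,0,0,0]'; python3 - <<'E'
from h import *
go((404,-369.5,60,.127),(404,-369.5,3,.127))
E
```

```text
t: 2.6
tool_pos: [400.9, -347.2, 230.0]
tcp_rot: [-1.57, 0.003, 0.123]
force: [0.1, 0.9, -0.1]
grip_width: 85.8
t: 2.98
tool_pos: [405.3, -343.4, 231.7]
tcp_rot: [-1.571, -0.001, 0.13]
force: [-0.0, -0.1, 0.5]
grip_width: 85.1
(404, -369.5, 60, 0.127) -> x -0.0047 y 0.1717 z -0.0257 turn 0.003 dist 174
(404, -369.5, 3, 0.127) -> x -0.0047 y 0.2287 z -0.0257 turn 0.003 dist 230
```

```bash
python3 -m handwheel '[0,-0.005,0.12,-0.026,0, 0,-0.005,0.12,-0.026,0, 0,-0.005,0.17,-0.026,0, 0,-0.005,0.2,-0.026,0, 0,-0.005,0.226,-0.026,0, 0,-0.005,0.226,-0.026,0, 0,-0.005,0.226,-0.026,0, 1,-0.005,0.226,-0.026,0, 1,-0.005,0.226,-0.026,0, 1,-0.005,0.226,-0.026,0]' 80;python3 -m handwheel '[1,0,0,0,0,1,0,0,0,0,1,0,0,0,0,1,0,0,0,0]'
```

```text
t: 4.22
tool_pos: [402.7, -371.2, 5.8]
tcp_rot: [-1.571, -0.001, 0.127]
force: [-0.1, -0.6, -0.2]
grip_width: 32.2
t: 4.72
tool_pos: [402.7, -371.2, 5.9]
tcp_rot: [-1.571, -0.001, 0.127]
force: [-1.2, 0.3, 7.6]
grip_width: 22.2
```

```bash
python3 - <<'E'
from h import *
p=C(-50,-275);print(p)
go((400,-371,150,.127),(*p,150,-1.708),(*p,38,-1.708))
E
```

```text
[ 502.01123468 -248.39470431]
(400, -371, 150, 0.127) -> x -0.0027 y -0.1441 z 0.0005 turn 0.000 dist 144
(np.float64(502.01123468079425), np.float64(-248.3947043055947), 150, -1.708) -> x 0.1140 y -0.1441 z 0.1092 turn 1.835 dist 214
(np.float64(502.01123468079425), np.float64(-248.3947043055947), 38, -1.708) -> x 0.1140 y -0.0321 z 0.1092 turn 1.835 dist 161
```

```bash
python3 -m handwheel '[1,0,-0.05,0,0,1,0,-0.1,0,0, 1,0,-0.144,0,0, 1,0.03,-0.144,0.03,0.5, 1,0.06,-0.144,0.06,1.0, 1,0.114,-0.144,0.109,1.835, 1,0.114,-0.144,0.109,1.835, 1,0.114,-0.144,0.109,1.835, 1,0.114,-0.144,0.109,1.835,1,0.114,-0.144,0.109,1.835]';python3 -m handwheel '[1,0,0,0,0.8,1,0,0,0,0.8,1,0,0,0,0.8,1,0,0,0,0.8,1,0,0,0,0.8,1,0,0,0,0.8,1,0,0,0,0.8]'; python3 - <<'E'
from h import *
p=C(-50,-275)
go((*p,150,-1.708),(*p,38,-1.708))
E
```

```text
t: 5.98
tool_pos: [501.6, -248.1, 149.2]
tcp_rot: [-1.571, 0.0, -1.191]
force: [-0.9, 0.8, -2.2]
grip_width: 22.4
t: 6.85
tool_pos: [501.7, -248.3, 149.2]
tcp_rot: [-1.571, 0.0, -1.984]
force: [-0.3, 0.5, -0.8]
grip_width: 22.5
(np.float64(502.01123468079425), np.float64(-248.3947043055947), 150, -1.708) -> x -0.0000 y -0.0008 z 0.0003 turn -0.276 dist 1
(np.float64(502.01123468079425), np.float64(-248.3947043055947), 38, -1.708) -> x -0.0000 y 0.1112 z 0.0003 turn -0.276 dist 111
```

```bash
python3 -m handwheel '[1,0,0,0,-0.15,1,0,0,0,-0.276, 1,0,0.05,0,-0.276, 1,0,0.09,0,-0.276,1,0,0.111,0,-0.276,1,0,0.111,0,-0.276,1,0,0.111,0,-0.276]'; python3 - <<'E'
from h import *
snap('scene','s1');p,d=snap('top','t1')
a=np.load('pics/s1.npz')['p']
im=np.hstack([cv2.resize(a[190:310,220:340],(400,400),interpolation=2),cv2.resize(p[170:290,280:400],(400,400),interpolation=2)])
cv2.imwrite('pics/crop2.png',im)
P=cloud('top',d);g=p.max(-1);m=(P[...,0]>450)&(P[...,0]<560)&(P[...,1]<-100)&(P[...,1]>-260)&(P[...,2]>20)&(P[...,2]<75)&(g>140)
v,u=np.where(m);q=np.array([toC(*ray('top',*w,47)[:2]) for w in zip(u,v)])
print(len(q),cv2.boxPoints(cv2.minAreaRect(q.astype(np.float32))).round(1).tolist(),np.median(P[m][:,2]))
go((*C(-50,-227),38,-1.708))
E
```

```text
t: 7.72
tool_pos: [502.2, -248.9, 39.2]
tcp_rot: [-1.57, -0.0, -1.709]
force: [0.2, 0.7, -0.5]
grip_width: 22.1Traceback (most recent call last):
  File "<stdin>", line 8, in <module>
cv2.error: OpenCV(4.12.0) /io/opencv/modules/imgproc/src/convhull.cpp:143: error: (-215:Assertion failed) total >= 0 && (depth == CV_32F || depth == CV_32S) in function 'convexHull'
```

View pics/crop2.png

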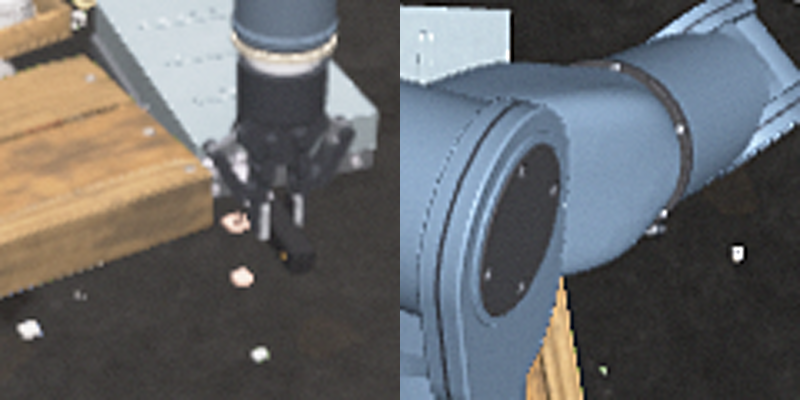

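```bash
python3 -m handwheel '[1,-0.01,0.001,0,0,1,-0.02,0.001,0,0,1,-0.025,0.001,0,0,1,-0.025,0.001,0,0]';python3 -m handwheel '[1,-0.01,0,0,0,1,-0.02,0,0,0,1,-0.023,0,0,0,1,-0.023,0,0,0]'; python3 - <<'E'
from h import *
o=observe();print(toC(*o['tool_pos'][:2]))
# arc: blade contact corner (+14 in x, +2 z rel blade mid); TCP z = mid-7.2
p0=o['tool_pos'];a=o['tcp_rot'][2]
for th in (0.1,.2,.35,.5,.7,.9,1.1,1.3,1.45,1.6,1.7):
    rho=155;h=28
    X=105-rho*np.cos(th)+h*np.sin(th);Z=24+rho*np.sin(th)+h*np.cos(th)
    # blade corner: back-top corner at (rho_c) -> keep blade mid at X-14*sin(th)
    cx=X-14*np.sin(th);cz=Z-2-14*np.sin(th)*0
    w=C(cx,-227);t=(*w.round(1),round(cz-7.2,1),-1.708)
    print(round(th,2),end=' ');go(t)
E
```

```text
t: 8.32
tool_pos: [505.4, -222.9, 37.3]
tcp_rot: [-1.571, 0.0, -1.708]
force: [-0.3, -0.2, -1.1]
grip_width: 22.2
t: 8.82
tool_pos: [508.5, -200.5, 37.3]
tcp_rot: [-1.571, -0.0, -1.709]
force: [-0.4, -1.0, -1.6]
grip_width: 22.5
[ -50.07415596 -226.68859288]
0.1 (np.float64(510.7), np.float64(-201.1), np.float64(58.1), -1.708) -> x 0.0003 y -0.0208 z 0.0022 turn -0.001 dist 21
0.2 (np.float64(514.4), np.float64(-201.6), np.float64(73.0), -1.708) -> x 0.0003 y -0.0357 z 0.0060 turn -0.001 dist 36
0.35 (np.float64(522.6), np.float64(-202.8), np.float64(94.3), -1.708) -> x 0.0003 y -0.0570 z 0.0142 turn -0.001 dist 59
0.5 (np.float64(534.0), np.float64(-204.4), np.float64(113.7), -1.708) -> x 0.0003 y -0.0764 z 0.0258 turn -0.001 dist 81
0.7 (np.float64(553.6), np.float64(-207.1), np.float64(136.1), -1.708) -> x 0.0003 y -0.0988 z 0.0455 turn -0.001 dist 109
0.9 (np.float64(577.5), np.float64(-210.4), np.float64(153.6), -1.708) -> x 0.0003 y -0.1163 z 0.0697 turn -0.001 dist 136
1.1 (np.float64(604.8), np.float64(-214.1), np.float64(165.6), -1.708) -> x 0.0002 y -0.1283 z 0.0972 turn -0.001 dist 161
1.3 (np.float64(634.4), np.float64(-218.2), np.float64(171.6), -1.708) -> x 0.0002 y -0.1343 z 0.1271 turn -0.001 dist 185
1.45 (np.float64(657.4), np.float64(-221.4), np.float64(172.0), -1.708) -> x 0.0002 y -0.1347 z 0.1503 turn -0.001 dist 202
1.6 (np.float64(680.5), np.float64(-224.5), np.float64(168.9), -1.708) -> x 0.0001 y -0.1316 z 0.1736 turn -0.001 dist 218
1.7 (np.float64(695.7), np.float64(-226.6), np.float64(164.9), -1.708) -> x 0.0001 y -0.1276 z 0.1890 turn -0.001 dist 228
```

```bash
python3 -m handwheel '[1,0,-0.008,0,0, 1,0,-0.021,0.002,0, 1,0,-0.036,0.006,0, 1,0,-0.047,0.01,0, 1,0,-0.057,0.014,0, 1,0,-0.067,0.02,0,1,0,-0.067,0.02,0]' 115; python3 - <<'E'
from h import *
p,_=snap('scene','s2'); q,d=snap('top','t2')
cv2.imwrite('pics/crop3.png',np.hstack([cv2.resize(p[170:290,220:340],(400,400),interpolation=2),cv2.resize(q[130:290,190:350],(400,400),interpolation=2)]))
E
```

```text
t: 9.7
tool_pos: [529.1, -203.8, 105.1]
tcp_rot: [-1.569, -0.0, -1.709]
force: [0.2, 0.7, -1.6]
grip_width: 21.5
```

View pics/crop3.png

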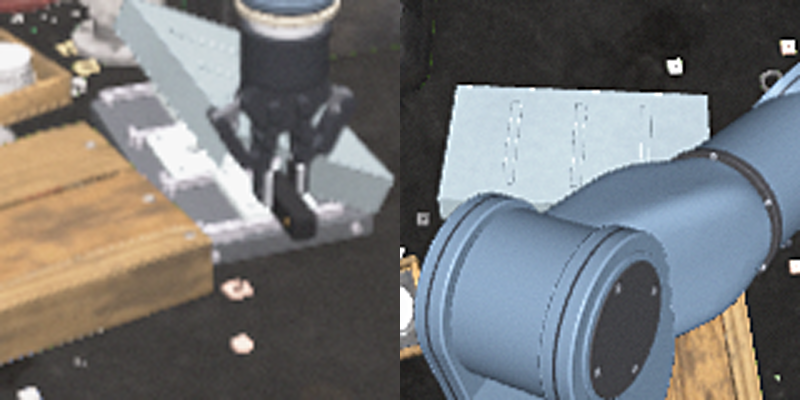

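```bash
python3 -m handwheel '[1,0,-0.016,0.01,0, 1,0,-0.032,0.025,0, 1,0,-0.041,0.038,0, 1,0,-0.049,0.05,0, 1,0,-0.061,0.077,0, 1,0,-0.067,0.107,0, 1,0,-0.068,0.13,0,1,0,-0.065,0.154,0,1,0,-0.061,0.169,0,1,0,-0.061,0.169,0]' ; python3 - <<'E'
from h import *
o=observe();print(toC(*o['tool_pos'][:2]))
p,_=snap('scene','s3')
cv2.imwrite('pics/crop4.png',cv2.resize(p[130:290,200:360],(500,500),interpolation=2))
E
```

```text
t: 11.05
tool_pos: [695.7, -226.8, 164.0]
tcp_rot: [-1.572, 0.0, -1.709]
force: [-0.6, -0.5, -1.3]
grip_width: 21.4
[ 138.96844115 -227.13525087]
```

View pics/crop4.png

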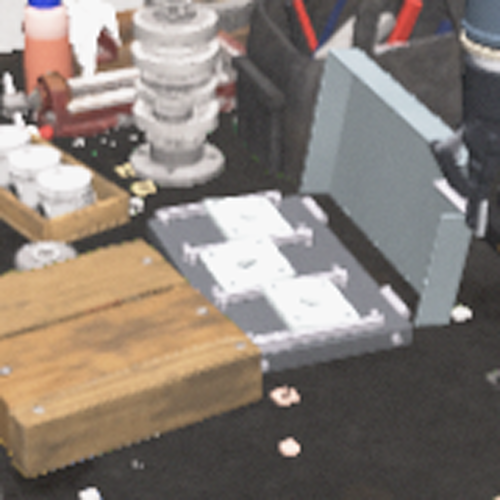

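```bash
python3 -m handwheel '[1,0,0,-0.006,0,1,0,0,-0.01,0,1,0.03,0,-0.01,0,1,0.07,0,-0.01,0,1,0.07,0,-0.05,0,1,0.07,0,-0.1,0,1,0.07,0,-0.1,0]' ; python3 - <<'E'
from h import *
go((402.7,-371.2,130,.127),(402.7,-371.2,7,.127))
E
```

```text
t: 11.98
tool_pos: [582.1, -282.5, 165.9]
tcp_rot: [-1.573, 0.002, -1.714]
force: [1.1, -0.3, -0.3]
grip_width: 22.1
(402.7, -371.2, 130, 0.127) -> x 0.1134 y 0.0359 z -0.1649 turn -1.841 dist 203
(402.7, -371.2, 7, 0.127) -> x 0.1134 y 0.1589 z -0.1649 turn -1.841 dist 256
```

```bash
python3 -m handwheel '[1,0.02,0.01,-0.03,-0.186,1,0.04,0.02,-0.06,-0.37,1,0.06,0.03,-0.09,-0.55,1,0.08,0.036,-0.12,-0.73,1,0.1,0.036,-0.14,-0.91,1,0.113,0.036,-0.165,-1.09,1,0.113,0.036,-0.165,-1.27,1,0.113,0.036,-0.165,-1.45,1,0.113,0.036,-0.165,-1.63,1,0.113,0.036,-0.165,-1.81]';python3 -m handwheel '[1,0,0,0,0,1,0,0,0,0,1,0,0,0,0]'; python3 - <<'E'
from h import *
go((402.7,-371.2,6.5,.127))
E
```

```text
t: 13.22
tool_pos: [408.4, -371.9, 129.9]
tcp_rot: [-1.572, -0.001, 0.107]
force: [-0.3, -0.2, -0.9]
grip_width: 21.6
t: 13.6
tool_pos: [408.0, -371.6, 129.4]
tcp_rot: [-1.571, 0.0, 0.099]
force: [-0.8, 0.5, -1.4]
grip_width: 21.8
(402.7, -371.2, 6.5, 0.127) -> x -0.0052 y 0.1229 z 0.0009 turn -0.028 dist 123
```

```bash
python3 -m handwheel '[1,-0.005,0.05,0,-0.028,1,-0.005,0.09,0,-0.028,1,-0.005,0.11,0,-0.028,1,-0.005,0.118,0,-0.028,1,-0.005,0.122,0,-0.028,1,-0.005,0.122,0,-0.028]';python3 -m handwheel '[0,0,0,0,0,0,0,0,0,0,0,0,0,0,0,0,0,0,0,0,0,0,-0.06,0,0,0,0,-0.12,0,0,0,0,-0.18,0,0,0,0,-0.2,0,0]'; python3 - <<'E'
from h import *
go((560,-250,250,.127),(450,330,250,-.34))
E
```

```text
t: 14.35
tool_pos: [403.2, -372.4, 7.8]
tcp_rot: [-1.571, -0.001, 0.128]
force: [0.9, 0.1, -1.1]
grip_width: 21.2
t: 15.35
tool_pos: [403.8, -373.1, 211.2]
tcp_rot: [-1.575, -0.004, 0.128]
force: [-0.6, 0.3, -0.4]
grip_width: 85.3
(560, -250, 250, 0.127) -> x 0.1707 y -0.0388 z 0.1021 turn 0.001 dist 203
(450, 330, 250, -0.34) -> x 0.1359 y -0.0388 z 0.6914 turn 0.468 dist 706
```

```bash
python3 - <<'E'
from h import *
p,_=snap('scene','s4');q,d=snap('top','t4')
im=np.zeros((600,800,3),np.uint8);im[:,:400]=0
im[:400,:]=cv2.resize(q[150:250,180:380],(800,400),interpolation=2);im[400:,:260]=cv2.resize(p[285:345,250:328],(260,200));im[400:,260:660]=cv2.resize(p[180:260,220:380],(400,200))
cv2.imwrite('pics/crop5.png',im)
P=cloud('top',d);A=P.reshape(-1,3);c=np.array([toC(*a[:2]) for a in A]).reshape(*P.shape[:2],2)
np.savez('pics/c4.npz',c=c)
for i,y0 in((1,98),(2,0),(3,-98)):
    m=(abs(c[...,1]-y0)<42)&(abs(c[...,0])<66)&(q.min(-1)>110)&(P[...,2]>26)&(P[...,2]<52)
    k,l,st,ce=cv2.connectedComponentsWithStats(m.astype(np.uint8));j=1+np.argmax(st[1:,4]);m=l==j
    X=c[m];z=P[...,2][m];S=np.linalg.lstsq(np.c_[X,np.ones(len(X))],z,rcond=None)[0]
    print(i,m.sum(),'cxy',X.mean(0),np.percentile(X[:,0],[1,99]),np.percentile(X[:,1],[1,99]),'slope',S.round(3))
E
```

```text
1 591 cxy [16.68251782 98.12095354] [-19.79321139  56.2610326 ] [ 57.03892277 139.42068616] slope [-1.1600e-01  7.0000e-03  3.9118e+01]
2 625 cxy [-20.51839389  -0.06042711] [-58.66857441  17.04941286] [-41.17352494  41.12165438] slope [1.2800e-01 6.0000e-03 4.0175e+01]
3 594 cxy [ 12.0699607  -98.15271107] [-24.73600772  52.00948322] [-138.32246885  -56.64682537] slope [-1.3000e-01  9.0000e-03  4.0451e+01]
```

View pics/crop5.png

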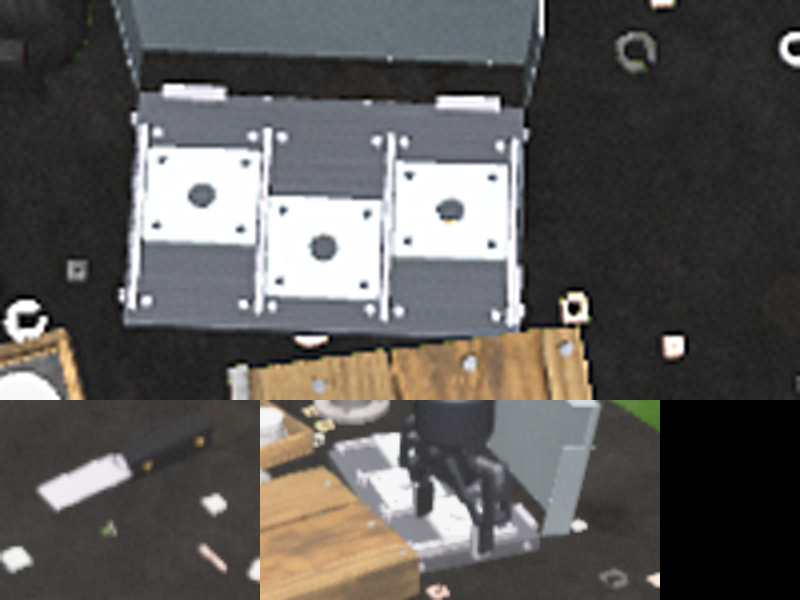

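```bash
python3 - <<'E'
from h import *
q=np.load('pics/t4.npz');P=cloud('top',q['d']);c=np.load('pics/c4.npz')['c'];z=P[...,2]
for lo,hi in((60,90),(90,120),(120,150),(150,180),(180,215),(215,230)):
    m=(abs(c[...,1])<130)&(c[...,0]>90)&(c[...,0]<220)&(z>lo)&(z<hi);print(lo,m.sum(),np.percentile(c[m][:,0],[2,50,98]) if m.any() else '')
go((*C(0,-98),200,-.137),(*C(74,-98),200,-.137),(*C(74,-98),60,-.137))
E
```

```text
60 384 [147.8639793  151.4361873  155.04866885]
90 409 [152.00995955 156.13980839 160.04705362]
120 180 [156.4298831  159.41101242 161.80507517]
150 0 
180 1157 [134.54987271 153.68775049 173.20283503]
215 0 
(np.float64(575.7159593695337), np.float64(-79.88175655807854), 200, -0.137) -> x 0.2081 y 0.0099 z 0.2686 turn 0.266 dist 340
(np.float64(649.0225918725725), np.float64(-89.98807295251228), 200, -0.137) -> x 0.2795 y 0.0099 z 0.2492 turn 0.266 dist 375
(np.float64(649.0225918725725), np.float64(-89.98807295251228), 60, -0.137) -> x 0.2795 y 0.1499 z 0.2492 turn 0.266 dist 403
```

```bash
python3 -m handwheel '[1,0.208,0.01,0.268,0.13,1,0.208,0.01,0.268,0.266,1,0.208,0.01,0.268,0.266,1,0.208,0.01,0.268,0.266,1,0.208,0.01,0.268,0.266,1,0.208,0.01,0.268,0.266,1,0.279,0.01,0.249,0.266,1,0.279,0.01,0.249,0.266,1,0.279,0.06,0.249,0.266,1,0.279,0.1,0.249,0.266]' 80;python3 -m handwheel '[1,0,0,0,0,1,0,0,0,0,1,0,0,0,0]'; python3 - <<'E'
from h import *
go((*C(74,-98),40,-.137),(*C(74,-98),27.5,-.137),(*C(50,-98),27.5,-.137))
E
```

```text
t: 16.7
tool_pos: [646.3, -89.5, 104.5]
tcp_rot: [-1.571, 0.002, -0.138]
force: [0.3, -0.1, -0.8]
grip_width: -0.2
t: 17.08
tool_pos: [648.6, -89.7, 109.2]
tcp_rot: [-1.571, -0.003, -0.137]
force: [-0.3, 2.0, -0.0]
grip_width: 0.3
(np.float64(649.0225918725725), np.float64(-89.98807295251228), 40, -0.137) -> x 0.0005 y 0.0692 z -0.0003 turn -0.000 dist 69
(np.float64(649.0225918725725), np.float64(-89.98807295251228), 27.5, -0.137) -> x 0.0005 y 0.0817 z -0.0003 turn -0.000 dist 82
(np.float64(625.247467817533), np.float64(-86.71034871647971), 27.5, -0.137) -> x -0.0235 y 0.0817 z -0.0003 turn -0.000 dist 85
```

Down, then push slowly in -x.

```bash
python3 -m handwheel '[1,0,0.05,0,0,1,0,0.07,0,0,1,0,0.08,0,0,1,0,0.081,0,0,1,0,0.081,0,0]';python3 -m handwheel '[1,-0.005,0,0,0,1,-0.01,0,0,0,1,-0.014,0,0,0]';python3 -m handwheel '[1,-0.004,0,0,0,1,-0.007,0,0,0,1,-0.01,0,0,0,1,-0.01,0,0,0]'; python3 - <<'E'
from h import *
o=observe();print(toC(*o['tool_pos'][:2]))
E
```

```text
t: 17.7
tool_pos: [648.5, -89.6, 27.6]
tcp_rot: [-1.571, -0.002, -0.137]
force: [0.2, -0.4, 0.5]
grip_width: -0.5
t: 18.08
tool_pos: [633.8, -87.4, 26.7]
tcp_rot: [-1.571, -0.001, -0.137]
force: [1.4, -0.4, 0.0]
grip_width: 0.0
t: 18.58
tool_pos: [623.4, -86.0, 26.2]
tcp_rot: [-1.571, 0.001, -0.137]
force: [0.1, -0.4, -0.3]
grip_width: 0.1
[ 48.12165469 -97.56068428]
```

```bash
python3 -m handwheel '[1,0.02,0,0,0,1,0.028,0,0,0,1,0.028,-0.05,0,0,1,0.028,-0.06,0.05,0,1,0.028,-0.06,0.1,0,1,0.028,-0.06,0.15,0,1,0.028,-0.06,0.196,0,1,0.028,-0.06,0.196,0,1,0.028,-0.06,0.196,0]'; python3 - <<'E'
from h import *
go((*C(76,98),27.5,-.137))
E
```

```text
t: 19.7
tool_pos: [678.0, 103.5, 86.0]
tcp_rot: [-1.572, 0.001, -0.137]
force: [0.1, -0.8, 0.1]
grip_width: -0.0
(np.float64(677.7719334714252), np.float64(103.90229647730875), 27.5, -0.137) -> x -0.0003 y 0.0585 z 0.0003 turn -0.000 dist 59
```

```bash
python3 -m handwheel '[1,0,0.03,0,0,1,0,0.05,0,0,1,0,0.058,0,0,1,0,0.058,0,0]';python3 -m handwheel '[1,-0.006,0,0,0,1,-0.012,0,0,0,1,-0.016,0,0,0,1,-0.02,0,0,0,1,-0.024,0,0,0,1,-0.028,0,0,0,1,-0.028,0,0,0]';  python3 - <<'E'
from h import *
o=observe();print(toC(*o['tool_pos'][:2]))
E
python3 -m handwheel '[1,0.02,0,0,0,1,0.028,0,0,0,1,0.028,-0.05,0,0,1,0.028,-0.1,0,0,1,0.01,-0.1,-0.06,0,1,-0.05,-0.1,-0.098,0,1,-0.1,-0.1,-0.098,0,1,-0.152,-0.1,-0.098,0,1,-0.152,-0.1,-0.098,0]'; python3 - <<'E'
from h import *
go((*C(-76,0),27.5,-.137))
E
```

```text
t: 20.2
tool_pos: [678.2, 103.6, 27.9]
tcp_rot: [-1.571, 0.001, -0.138]
force: [0.5, 0.5, 0.6]
grip_width: -0.2
t: 21.08
tool_pos: [650.1, 108.2, 28.2]
tcp_rot: [-1.571, 0.001, -0.137]
force: [-0.6, 0.7, -0.2]
grip_width: 0.5
[48.02413345 98.49812125]
t: 22.2
tool_pos: [482.2, 32.1, 128.3]
tcp_rot: [-1.571, 0.004, -0.137]
force: [1.4, -0.1, 0.2]
grip_width: -0.0
(np.float64(513.8121071590411), np.float64(27.579460080769795), 27.5, -0.137) -> x 0.0319 y 0.1008 z -0.0001 turn 0.000 dist 106
```

```bash
python3 -m handwheel '[1,0.028,0,0,0,1,0.028,0.05,0,0,1,0.028,0.09,0,0,1,0.028,0.1,0,0,1,0.028,0.1,0,0]'; python3 - <<'E'
from h import *
o=observe();print(toC(*o['tool_pos'][:2]))
E
python3 -m handwheel '[1,0.006,0,0,0,1,0.012,0,0,0,1,0.016,0,0,0,1,0.02,0,0,0,1,0.024,0,0,0,1,0.028,0,0,0,1,0.028,0,0,0]';  python3 - <<'E'
from h import *
o=observe();print(toC(*o['tool_pos'][:2]))
E
python3 -m handwheel '[1,-0.02,0,0,0,1,-0.028,0,0,0,1,-0.028,-0.05,0,0,1,-0.028,-0.11,0,0,1,-0.028,-0.16,0,0,1,-0.028,-0.19,0,0]'; python3 - <<'E'
from h import *
print(go((447.4,327,120,-1.4),(405,-250,230,-.137)))
E
```

```text
t: 22.82
tool_pos: [514.7, 27.8, 28.3]
tcp_rot: [-1.571, 0.001, -0.138]
force: [-0.0, -0.6, 0.1]
grip_width: -0.3
[-75.13786261   0.32839607]
t: 23.7
tool_pos: [542.7, 24.0, 28.3]
tcp_rot: [-1.571, -0.001, -0.137]
force: [0.3, -0.0, -0.4]
grip_width: -0.0
[-46.90919357   0.43754086]
t: 24.45
tool_pos: [515.5, 27.9, 221.2]
tcp_rot: [-1.57, -0.004, -0.137]
force: [0.2, -0.6, -0.5]
grip_width: -0.1
(447.4, 327, 120, -1.4) -> x -0.1085 y 0.1012 z 0.2870 turn 1.263 dist 323
(405, -250, 230, -0.137) -> x -0.0714 y -0.0088 z -0.2904 turn -0.000 dist 299
None
```

```bash
python3 - <<'E'
from h import *
go((458,258.5,120,-1.41))
E
python3 -m handwheel '[0,0,0,0.06,0.18,0,-0.03,0,0.12,0.36,0,-0.08,0.05,0.18,0.54,0,-0.08,0.09,0.2,0.72,0,-0.089,0.1,0.221,0.9,0,-0.089,0.1,0.221,1.08,0,-0.089,0.1,0.221,1.273,0,-0.089,0.1,0.221,1.273,0,-0.089,0.1,0.221,1.273,0,-0.089,0.1,0.221,1.273]'; cat > pl.py <<'E'
from h import *
import sys
def plates(tag):
    q,d=snap('top',tag);P=cloud('top',d);A=P.reshape(-1,3)
    co,s=np.cos(YAW),np.sin(YAW);D=P[...,:2]-O
    c=np.stack([co*D[...,0]+s*D[...,1],-s*D[...,0]+co*D[...,1]],-1)
    for i,y0 in((1,98),(2,0),(3,-98)):
        m=(abs(c[...,1]-y0)<42)&(abs(c[...,0])<66)&(q.min(-1)>110)&(P[...,2]>26)&(P[...,2]<52)
        k,l,st,ce=cv2.connectedComponentsWithStats(m.astype(np.uint8))
        if k<2: print(i,'none');continue
        j=1+np.argmax(st[1:,4]);m=l==j
        X=c[m];z=P[...,2][m];S=np.linalg.lstsq(np.c_[X,np.ones(len(X))],z,rcond=None)[0]
        print(i,m.sum(),'cxy',X.mean(0).round(1),np.percentile(X[:,0],[1,99]).round(1),'slope',S.round(3))
    return q,d
E
python3 - <<'E'
from pl import *
q,d=plates('t5')
P=cloud('top',d)
go((458,258.5,39,-1.41))
E
```

```text
(458, 258.5, 120, -1.41) -> x -0.0886 y 0.1012 z 0.2206 turn 1.273 dist 258
t: 25.7
tool_pos: [456.7, 259.0, 118.5]
tcp_rot: [-1.571, 0.0, -1.408]
force: [0.2, -0.2, -0.1]
grip_width: 85.1
1 603 cxy [ 0.  98.2] [-37.4  38.7] slope [8.0000e-03 3.0000e-03 3.2712e+01]
2 603 cxy [3.4 0. ] [-33.8  42.1] slope [5.0000e-03 4.0000e-03 3.2816e+01]
3 605 cxy [  0.5 -98.1] [-36.9  39.2] slope [ 3.0000e-03 -7.0000e-03  3.2182e+01]
(458, 258.5, 39, -1.41) -> x 0.0007 y 0.0795 z 0.0012 turn 0.001 dist 79
```

```bash
python3 -m handwheel '[0,0.001,0.04,0.001,0,0,0.001,0.07,0.001,0,0,0.001,0.079,0.001,0,0,0.001,0.079,0.001,0,1,0.001,0.079,0.001,0,1,0.001,0.079,0.001,0,1,0.001,0.079,0.001,0,1,0.001,0.079,0.001,0]' 50;python3 -m handwheel '[1,0,-0.03,0,0,1,0,-0.08,0,0,1,0,-0.1,0,0,1,0,-0.1,0,0]'; python3 - <<'E'
from h import *
go((*C(0,-98),150,-1.708),(*C(0,-98),75,-1.708))
E
```

```text
t: 26.75
tool_pos: [458.2, 258.6, 40.7]
tcp_rot: [-1.569, 0.001, -1.41]
force: [-1.3, -1.6, 8.3]
grip_width: 60.3
t: 27.25
tool_pos: [458.4, 258.9, 141.0]
tcp_rot: [-1.568, 0.002, -1.41]
force: [0.4, 0.2, -1.9]
grip_width: 59.9
(np.float64(575.7159593695337), np.float64(-79.88175655807854), 150, -1.708) -> x 0.3532 y -0.0090 z 0.0615 turn 0.298 dist 359
(np.float64(575.7159593695337), np.float64(-79.88175655807854), 75, -1.708) -> x 0.3532 y 0.0660 z 0.0615 turn 0.298 dist 365
```

```bash
python3 -m handwheel '[1,0.05,-0.009,0.01,0,1,0.11,-0.009,0.02,0,1,0.17,-0.009,0.03,0.1,1,0.23,-0.009,0.04,0.2,1,0.29,-0.009,0.05,0.298,1,0.33,-0.009,0.061,0.298,1,0.353,-0.009,0.061,0.298,1,0.353,-0.009,0.061,0.298,1,0.353,-0.009,0.061,0.298,1,0.353,-0.009,0.061,0.298]'; python3 - <<'E'
from h import *
go((*C(0.5,-98),80,-1.708),(*C(0.5,-98),69,-1.708))
E
```

```text
t: 28.5
tool_pos: [574.1, -79.0, 147.8]
tcp_rot: [-1.572, 0.001, -1.706]
force: [-0.3, -0.5, -2.2]
grip_width: 59.9
(np.float64(576.2112744540137), np.float64(-79.95004247966254), 80, -1.708) -> x 0.0007 y 0.0678 z 0.0023 turn 0.002 dist 68
(np.float64(576.2112744540137), np.float64(-79.95004247966254), 69, -1.708) -> x 0.0007 y 0.0788 z 0.0023 turn 0.002 dist 79
```

```bash
python3 -m handwheel '[1,0.001,0.04,0.002,0,1,0.001,0.062,0.002,0,1,0.001,0.072,0.002,0,1,0.001,0.077,0.002,0,1,0.001,0.079,0.002,0,1,0.001,0.079,0.002,0]';python3 -m handwheel '[0,0,0,0,0,0,0,0,0,0,0,0,0,0,0,0,0,0,0,0,0,0,-0.04,0,0,0,0,-0.09,0,0,0,0,-0.11,0,0,0,0,-0.11,0,0]'; python3 - <<'E'
from h import *
go((447.3,325,125,-1.41))
E
```

```text
t: 29.25
tool_pos: [576.5, -81.7, 69.9]
tcp_rot: [-1.57, 0.0, -1.708]
force: [0.6, -0.6, -1.4]
grip_width: 59.9
t: 30.25
tool_pos: [577.0, -81.9, 180.8]
tcp_rot: [-1.568, 0.0, -1.708]
force: [0.0, 0.6, -0.0]
grip_width: 85.6
(447.3, 325, 125, -1.41) -> x -0.3853 y 0.0558 z -0.1842 turn -0.298 dist 431
```

```bash
python3 -m handwheel '[0,-0.05,0,-0.02,0,0,-0.11,0,-0.05,0,0,-0.17,0,-0.08,-0.1,0,-0.22,0,-0.11,-0.2,0,-0.27,0,-0.13,-0.298,0,-0.33,0,-0.16,-0.298,0,-0.385,0.02,-0.184,-0.298,0,-0.385,0.056,-0.184,-0.298,0,-0.385,0.056,-0.184,-0.298,0,-0.385,0.056,-0.184,-0.298]'; python3 - <<'E'
from h import *
q,d=snap('top','t6');P=cloud('top',d);m=(P[...,2]>75)&(P[...,2]<97)&(P[...,0]>520)&(P[...,0]<640)&(P[...,1]<-30)&(P[...,1]>-140)&(q.min(-1)>120)
v,u=np.where(m);c=np.c_[u,v];R=np.array([ray('top',*w,87)[:2] for w in c]).astype(np.float32);ci=cv2.minEnclosingCircle(R);print('piston on 3',toC(*ci[0]),ci[1],np.median(P[m][:,2]))
go((447.3,325,40,-1.41))
E
```

```text
t: 31.5
tool_pos: [447.4, 323.5, 123.8]
tcp_rot: [-1.571, -0.001, -1.412]
force: [-0.5, -0.2, 0.3]
grip_width: 85.3
piston on 3 [  0.91531821 -96.99192418] 32.5810661315918 86.0473128986689
(447.3, 325, 40, -1.41) -> x -0.0014 y 0.0843 z -0.0003 turn -0.003 dist 84
```

Piston 1 stands at the right place and height. Next piston.

```bash
python3 -m handwheel '[0,-0.001,0.04,0,0,0,-0.001,0.07,0,0,0,-0.001,0.084,0,0,0,-0.001,0.084,0,0,1,-0.001,0.084,0,0,1,-0.001,0.084,0,0,1,-0.001,0.084,0,0,1,-0.001,0.084,0,0]' 50;python3 -m handwheel '[1,0,-0.03,0,0,1,0,-0.08,0,0,1,0,-0.11,0,0,1,0,-0.11,0,0]'; python3 - <<'E'
from h import *
go((*C(3.4,0),150,-1.708))
E
```

```text
t: 32.55
tool_pos: [447.1, 326.1, 40.8]
tcp_rot: [-1.569, 0.001, -1.41]
force: [-1.3, -1.2, 7.9]
grip_width: 60.3
t: 33.05
tool_pos: [447.7, 326.6, 152.0]
tcp_rot: [-1.567, 0.003, -1.41]
force: [0.3, -0.6, -3.3]
grip_width: 60.4
(np.float64(592.468142574464), np.float64(16.735655733228718), 150, -1.708) -> x 0.3290 y 0.0020 z 0.0934 turn 0.298 dist 342
```

```bash
python3 -m handwheel '[1,0.05,0,0.015,0,1,0.11,0,0.03,0,1,0.17,0,0.05,0.1,1,0.23,0,0.065,0.2,1,0.28,0,0.08,0.298,1,0.32,0,0.092,0.298,1,0.329,0,0.093,0.298,1,0.329,0,0.093,0.298,1,0.329,0,0.093,0.298]'; python3 - <<'E'
from h import *
go((*C(3.4,0),69,-1.708))
E
```

```text
t: 34.17
tool_pos: [590.2, 17.7, 148.8]
tcp_rot: [-1.572, 0.001, -1.706]
force: [0.1, 0.5, -2.0]
grip_width: 59.9
(np.float64(592.468142574464), np.float64(16.735655733228718), 69, -1.708) -> x 0.0007 y 0.0798 z 0.0023 turn 0.002 dist 80
```

```bash
python3 -m handwheel '[1,0,0.04,0.001,0,1,0,0.063,0.001,0,1,0,0.073,0.001,0,1,0,0.079,0.001,0,1,0,0.081,0.001,0,1,0,0.081,0.001,0]';python3 -m handwheel '[0,0,0,0,0,0,0,0,0,0,0,0,0,0,0,0,0,0,0,0,0,0,-0.04,0,0,0,0,-0.09,0,0,0,0,-0.11,0,0,0,0,-0.11,0,0]'; python3 - <<'E'
from h import *
go((436.5,392.5,125,-1.41))
E
```

```text
t: 34.92
tool_pos: [592.2, 15.9, 68.9]
tcp_rot: [-1.57, 0.0, -1.708]
force: [-0.8, 0.5, -2.7]
grip_width: 60.2
t: 35.92
tool_pos: [592.7, 15.7, 179.8]
tcp_rot: [-1.568, 0.001, -1.708]
force: [-0.7, -0.4, -0.3]
grip_width: 85.6
(436.5, 392.5, 125, -1.41) -> x -0.3518 y 0.0548 z -0.2063 turn -0.298 dist 412
```

```bash
python3 -m handwheel '[0,-0.05,0,-0.03,0,0,-0.1,0,-0.06,0,0,-0.15,0,-0.09,-0.1,0,-0.2,0,-0.12,-0.2,0,-0.25,0,-0.15,-0.298,0,-0.3,0,-0.18,-0.298,0,-0.352,0.02,-0.206,-0.298,0,-0.352,0.055,-0.206,-0.298,0,-0.352,0.055,-0.206,-0.298,0,-0.352,0.055,-0.206,-0.298]'; python3 - <<'E'
from h import *
go((436.5,392.5,40,-1.41))
E
```

```text
t: 37.17
tool_pos: [436.9, 391.6, 123.8]
tcp_rot: [-1.571, -0.001, -1.412]
force: [1.2, -0.5, 0.1]
grip_width: 85.5
(436.5, 392.5, 40, -1.41) -> x -0.0009 y 0.0838 z -0.0002 turn -0.002 dist 84
```

```bash
python3 -m handwheel '[0,0,0.04,0,0,0,0,0.07,0,0,0,0,0.084,0,0,0,0,0.084,0,0,1,0,0.084,0,0,1,0,0.084,0,0,1,0,0.084,0,0,1,0,0.084,0,0]' 50;python3 -m handwheel '[1,0,-0.03,0,0,1,0,-0.08,0,0,1,0,-0.11,0,0,1,0,-0.11,0,0]'; python3 - <<'E'
from h import *
go((*C(0,98),150,-1.708))
E
```

```text
t: 38.17
tool_pos: [436.8, 393.1, 41.0]
tcp_rot: [-1.569, 0.001, -1.411]
force: [-0.9, -1.4, 6.8]
grip_width: 60.3
t: 38.67
tool_pos: [437.2, 393.5, 152.2]
tcp_rot: [-1.567, 0.003, -1.41]
force: [-1.0, 0.7, -2.6]
grip_width: 60.2
(np.float64(602.4840406304663), np.float64(114.28175655807854), 150, -1.708) -> x 0.3021 y 0.0022 z 0.1185 turn 0.298 dist 324
```

```bash
python3 -m handwheel '[1,0.05,0,0,0,1,0.11,0,0,0,1,0.17,0,0.01,0.1,1,0.22,0,0.03,0.2,1,0.26,0,0.065,0.298,1,0.29,0,0.1,0.298,1,0.302,0,0.118,0.298,1,0.302,0,0.118,0.298,1,0.302,0,0.118,0.298,1,0.302,0,0.118,0.298]'; python3 - <<'E'
from pl import *
plates('t7')
go((*C(0,98),69,-1.708))
E
```

```text
t: 39.92
tool_pos: [599.8, 114.4, 149.1]
tcp_rot: [-1.572, 0.0, -1.707]
force: [0.9, 0.2, -2.1]
grip_width: 60.0
1 301 cxy [-10.2  81.3] [-43.2  37. ] slope [ 4.0000e-03 -7.0000e-03  3.3177e+01]
2 288 cxy [-5.7 -1.4] [-34.6  41.5] slope [ 2.0000e-03 -9.0000e-03  3.3502e+01]
3 298 cxy [-10.4 -96.8] [-40.   38.9] slope [1.5000e-02 2.0000e-03 3.3592e+01]
(np.float64(602.4840406304663), np.float64(114.28175655807854), 69, -1.708) -> x -0.0003 y 0.0802 z 0.0025 turn 0.001 dist 80
```

```bash
python3 -m handwheel '[1,0,0.04,0.001,0,1,0,0.063,0.001,0,1,0,0.073,0.001,0,1,0,0.079,0.001,0,1,0,0.081,0.001,0,1,0,0.081,0.001,0]';python3 -m handwheel '[0,0,0,0,0,0,0,0,0,0,0,0,0,0,0,0,0,0,0,0,0,0,-0.04,0,0,0,0,-0.09,0,0,0,0,-0.14,0,0,0,0,-0.14,0,0]'; python3 -m handwheel '[0,0,0,-0.05,0,0,0,0,-0.1,0,0,-0.06,-0.03,-0.13,0,0,-0.12,-0.03,-0.15,0,0,-0.18,-0.03,-0.15,0,0,-0.23,-0.03,-0.15,0,0,-0.23,-0.03,-0.15,0,0,-0.23,-0.03,-0.15,0]'; python3 - <<'E'
from pl import *
p,_=snap('scene','s8')
q,d=plates('t8')
P=cloud('top',d);co,s=np.cos(YAW),np.sin(YAW);D=P[...,:2]-O
c=np.stack([co*D[...,0]+s*D[...,1],-s*D[...,0]+co*D[...,1]],-1)
for y0 in(98,0,-98):
    m=(abs(c[...,1]-y0)<46)&(abs(c[...,0])<50)&(P[...,2]>78)&(P[...,2]<97)
    v,u=np.where(m);R=np.array([toC(*ray('top',*w,87)[:2]) for w in zip(u,v)]).astype(np.float32);ci=cv2.minEnclosingCircle(R)
    A=np.linalg.lstsq(np.c_[c[m],np.ones(m.sum())],P[...,2][m],rcond=None)[0];print('piston',R.mean(0),ci,A.round(3),np.median(P[...,2][m]))
im=np.vstack([cv2.resize(q[140:290,130:430],(600,300),interpolation=2),cv2.resize(p[150:300,180:480],(600,300),interpolation=2)]);cv2.imwrite('pics/crop8.png',im)
X,Y,Z=P[...,0],P[...,1],P[...,2]
b=(X>250)&(X<520)&(Y<-300)&(Y>-450)&(Z>8)&(q.max(-1)>130);k,l,st,_=cv2.connectedComponentsWithStats(b.astype(np.uint8));i=1+np.argmax(st[1:,4]);v,u=np.where(l==i);print('steel',np.mean([ray('top',*w,15) for w in zip(u,v)],0))
E
```

```text
t: 40.72
tool_pos: [602.1, 113.3, 68.9]
tcp_rot: [-1.57, 0.0, -1.708]
force: [0.4, 0.1, -1.9]
grip_width: 60.2
t: 41.72
tool_pos: [603.8, 113.0, 212.2]
tcp_rot: [-1.564, 0.002, -1.709]
force: [0.1, 0.1, -1.0]
grip_width: 85.2
t: 42.72
tool_pos: [484.4, 360.9, 237.3]
tcp_rot: [-1.571, -0.002, -1.708]
force: [0.1, -1.5, -0.3]
grip_width: 85.3
1 281 cxy [-11.7  85.4] [-43.8  38. ] slope [ 3.0000e-03 -5.0000e-03  3.3969e+01]
2 290 cxy [-6.  -1.8] [-36.2  42.3] slope [-1.7000e-02  9.0000e-03  3.3469e+01]
3 300 cxy [-11.3 -98.2] [-45.3  38.7] slope [1.3000e-02 4.0000e-03 3.3533e+01]
piston [  1.0222962 101.44257  ] ((0.7065697312355042, 101.74604034423828), 31.434722900390625) [ 5.0000e-03 -9.0000e-03  8.6785e+01] 85.87748993326113
piston [ 3.8672209 -0.1022631] ((3.95548677444458, 0.5707433223724365), 31.763975143432617) [1.3000e-02 5.0000e-03 8.5898e+01] 86.26070678222368
piston [  1.9156934 -97.20048  ] ((2.2247564792633057, -97.77961730957031), 31.358932495117188) [1.0000e-03 2.1000e-02 8.8041e+01] 86.1385697620567
steel [ 345.54237571 -378.8396591    15.        ]
```

View pics/crop8.png

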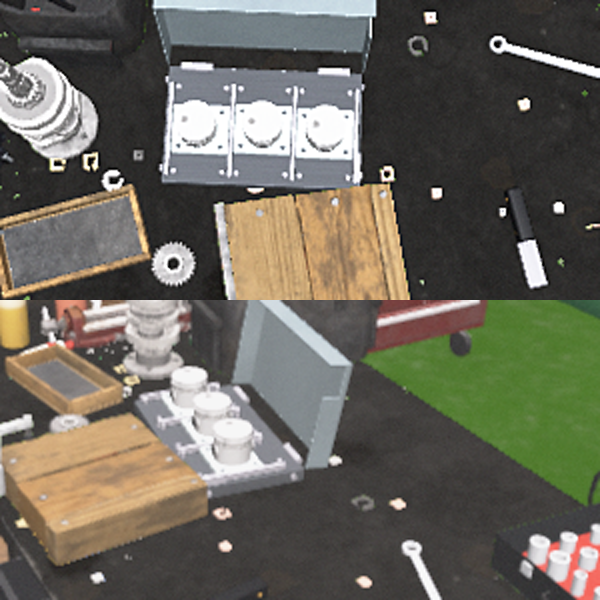

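```bash
python3 -c "
from cell import *
print(job_done())"
```

```text
the job is handed in; nothing more can be done
None
```

I handed the job in at about 43 s of the 210 s, and my last checks show every end condition met. The hand-in reports no verdict, so I can't confirm the judged result.

- **Hood:** I levered it up with the blade and swung it to about 1.7 rad, measured after the blade was withdrawn. It was still wide open in the last picture.
- **Blade:** it lies back on the bench about 2 mm from where it was.
- **Plates:** all three were present. I nudged each until it dropped flat, with tops at about 33 mm and tilt near zero. Before the pistons went on, their centres measured 0, 3.4 and 0.5 mm from the pins, against a limit of 7 mm. The last check could only see the plates around the pistons, but edges and heights agreed.
- **Pistons:** one stands on each plate, within about 4 mm of centre (limit 16 mm). The crowns are at about 86 mm, as they should be.
- **Bystanders:** the wrench and the gear look undisturbed in the last picture. I did not measure their positions. The sealant tube is outside the final crop, so I did not check it separately, but nothing touched it that I know of.

No plate appeared to have been knocked aside during the run. One detail disagreed with the task text: the blade's tip pointed towards the robot at the start, not to its left. I worked from the measured direction.

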